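Push the stray dryer-sheet carton back into the row on the laundry bench

ROBOT

A 6-joint arm with a two-finger parallel gripper is mounted at the origin on the work surface. World frame = base frame: x ahead of the robot, y to its left, z up, the work surface at z = 0. Lengths are in m, angles in degrees, forces in N, time in s.
With the tool pointing down it reaches from about 0.35 to 0.775 m from the base axis. Payload 5.5 kg.
Tool frame: the origin (TCP) lies at the very end of the fingers, on their centre line; the grasp point (between the pads) lies 19 mm behind it; z points along the fingers, y is the line along which they close (so a half turn about z gives the same grasp; the last joint's range is limited). The gripper opens to 85 mm and grips with 20 to 120 N. Pads are 22 mm wide; open, the fingers measure 114 mm over their backs; the gripper's body (76 mm by 85 mm) begins 54 mm behind the grasp point. The pads swing forward as they close: fully open they stand 13 mm farther back than shut.
Start: joints at [-80.019, 17.945, 2.641, 74.691, 0, 82.002], TCP at [0.177, -0.547, 0.231] pointing down, gripper open.
Joint ranges: [-158.12, 158.12], [-49.38, 96.58], [-58.88, 72.47], [-126.05, 133.96], [-84.25, 85.87], [-180, 180]. Speed limits (degrees/s): [147.25, 147.25, 180, 180, 180, 180].

INTERFACE

Orientations are given as a 3x3 rotation matrix whose columns are the frame's x, y, z axes.
In Python, from station import ctrl, camera, camera_info, finder gives the robot as it stands.
- The arm moves only by the tool carry_out, never from a script. Its argument "steps" is a list of rows, each a list of 3 entries, a list of its own where there are three numbers: the shift along the tool's x, y, z normalised to -1 to 1, where 1 is 0.2 m, then the turn, a rotation vector about the tool's x, y, z normalised to -1 to 1, where 1 is pi/2 rad, then the opening, from -1 (shut) to 1 (fully open). In form: [[[x, y, z], [wx, wy, wz], claw], ...]. A call has 1 to 5 rows; each row is the pose to reach, as a shift and turn from the pose commanded when the call began, along the tool's axes at that moment; what a row does not reach only later rows make up. A row lasts 1/8 s, in which the tool goes at most 62.5 mm and 10.7 degrees, less where a joint would pass 70% of its speed; a pose out of reach is approached as far as the arm can. A call with a number of a shift or a turn outside -1 to 1 is refused whole. A call with a gripper value outside its range is refused whole. The fingers move at their own pace and stop on an object; "force" is the grip in N (left out, the last holds). Time passes only in rows, so rows that repeat a pose let the fingers close. It gives the time, the measured TCP pose, the force, the opening and the grip force at its end, in the units of the state.
- ctrl.state(): the state, without advancing time (a new reading comes with each control period).
- camera(name): name is "scene" or "top" or "wrist"; returns the picture (420x560x3 uint8, red, green, blue); there is no depth.
- camera_info(name): a dict with "mtx" (3x3 intrinsics, pixels), "D" ([k1, k2, p1, p2, k3] as OpenCV has them; the pictures are not rectified), "eye" and "orientation" of the camera in the world; the wrist camera has in their place "T_tool_cam" (4x4, takes a point from camera to tool coordinates, whose origin is the TCP and whose axes are the flange's). Camera axes: x right, y down, z forward; pixel columns grow to the right and rows downward; lengths in m; the calibration is good to about 2 mm. A picture is of the moment at which its call begins: read the wrist's pose just before it. camera_info takes no time and is no camera call.
- ctrl.finish_job(): hands the job in; it is judged then, once.
Trained networks look in the newest picture that a camera, given by its name, has taken for a name from the list of things; names that differ only in an ending like _2 or _b are one class to them, and where a whole thing is asked for, a point or a joint stands for the part that bears it (a point fixed in the world has none). Each returns a list of dicts, best first, with "confidence" (0 to 1); they miss things now and then, are a little off and sometimes report something else, mostly with a low value. They report only what shows in the picture. A call takes as long as a camera call. They do not tell look-alikes from the thing itself.
- finder.spot_in(camera, thing): "uv" ([column, row] in pixels, amid what is visible of it).
- finder.masks_of(camera, thing): "pixels" (420x560 bool, what is visible of it) and "uv" ([column, row] in pixels, amid what is visible of it).
The state is a dict: "time_s": time; "joint_positions": joint angles; "qvel": joint speeds; "effort": joint torques, N m; "eef_pos": TCP position; "tcp_rot": TCP orientation; "wrist_force": force on the tool from outside, world axes, zero at the start; "torque": the same for the moment, N m; "finger_gap": opening from 0.0 (shut) to 1.0 (fully open); "grip_force": force on a finger pad.
Only numpy, scipy, OpenCV 4.12 (cv2) and the standard library are available. Lean on these libraries where they do the work, as an engineer would, in place of code of your own. Each camera call takes 0.05 s, during which the arm holds its last target. There are 200 camera calls.

TASK

The low cardboard carton of dryer sheets has been left out on the laundry bench: push it across the bench into the gap between the round tub and the square tin, until its long side lies flat against the wooden ledge they stand against. Only push it along with the fingers, without lifting or tipping it, and leave the tub, the tin and everything else where they stand. Finish with the hand clear.

Things in the scene. Friction and masses are not known exactly. Their poses are not given: they have to be found in the camera images.
- carton: the stray carton, a closed plain cardboard box 100 mm (its x) by 150 mm (its y) and 60 mm high, about 0.3 to 0.65 kg, too wide to grasp; it slides on the bench (friction coefficient roughly 0.5 to 0.75). Origin at the centre of its underside, z up. It starts nearer the robot than the row, its long sides within about 0.5 rad of parallel to the ledge.
- ledge: fixed straight wooden ledge 800 mm long (its y), 20 mm thick and 50 mm high, screwed to the bench beyond the work. Origin at the foot of the middle of its near face, the face that the row stands against; its x points away from the robot, square to that face, its y along the face. The middle of the gap is at its y = 0 to within about 10 mm.
- tub: round white tub, 100 mm across (lid) and 72 mm high, standing against the ledge about 160 mm to one side of its middle (either side): one neighbour of the gap. Loose; leave it. Origin at the centre of its underside.
- tin: square metal tin, 100 by 100 mm and 70 mm high, standing against the ledge about 160 mm to the other side: the other neighbour of the gap, which is about 210 to 230 mm wide. Loose; leave it. Origin at the centre of its underside.
- bottle: upright bottle 72 mm across and 200 mm high, near the ledge about 300 mm to the left (ledge +y) of its middle. Bystander. Origin at the centre of its underside.
- jar: upright jar 64 mm across and 95 mm high, near the ledge about 290 mm to the right (ledge -y) of its middle. Bystander. Origin at the centre of its underside.
- cup: empty measuring cup 70 mm across and 70 mm high, out on the left of the bench. Bystander. Origin at the centre of its underside.
- brush: flat lint brush with a wooden handle, about 200 mm long (its x), lying on the right of the bench. Bystander. Origin under it, between its ends.
- roller: lint roller, 48 mm thick and 200 mm long (its x, from -120 to +80 mm), lying on the left of the bench, nearer the robot than the cup. Bystander. Origin on the bench under its axis.
Mind the look-alikes: they are no part of the job. Several things look just like the carton: the one meant starts nearest to the robot's base.

How it is judged:
By the outcome, as a careful person would: the job done as asked, in the order asked, and still so for the second after the job is handed in, with the robot touching nothing.
It also fails if it takes over 72 s, if anything falls off the work surface, if the arm or the gripper's body presses on something with over 40 N, if the wrist force passes 120 N, or if a joint passes its speed limit or range.

## Working session

There is one attempt and no reset: what is moved stays moved. The work goes in short steps, Python scripts to look and compute and a tool call to move; the robot and the scene stay as the last step left them, time stands still between calls to the robot, and variables do not carry over. Pictures are saved under pics/ and viewed, at most 10 in all, crops included, and the job is handed in when it is done.

Besides the shell and the picture viewer there is one more tool, called in YAML: its name, and indented under it one key for each argument. carry_out: Moves the arm, as the interface text tells. Scaled input: -1 to 1 covers 0.2 m each way for a shift and pi/2 rad each way for a turn. Its arguments: {"type":"object","properties":{"steps":{"type":"array","items":{"type":"array"}},"force":{"type":"number"}},"required":["steps"]}

```bash
mkdir -p pics
cat > h.py <<'E'
import numpy as np, cv2
from station import ctrl, camera, camera_info, finder
def ray(name,uv,z):
    I=camera_info(name); K=np.array(I["mtx"],float); D=np.array(I["D"],float)
    if "eye" in I: R=np.array(I["orientation"],float); e=np.array(I["eye"],float)
    else:
        s=ctrl.state(); T=np.array(I["T_tool_cam"]); Rt=np.array(s["tcp_rot"]); R=Rt@T[:3,:3]; e=np.array(s["eef_pos"])+Rt@T[:3,3]
    p=cv2.undistortPoints(np.array(uv,float).reshape(-1,1,2),K,D).reshape(-1,2)
    d=np.c_[p,np.ones(len(p))]@R.T
    return e+d*((z-e[2])/d[:,2])[:,None]
def save(n,im): cv2.imwrite("pics/"+n,im[:,:,::-1])
E
python3 - <<'E'
from h import *
for c in("top","scene"):
    im=camera(c); save(c+"1.png",im)
    print(c,camera_info(c))
    for t in("carton","tub","tin","ledge","bottle","jar","cup","brush","roller"):
        for d in finder.spot_in(c,t)[:4]: print(t,np.round(d["uv"]),round(d["confidence"],2),np.round(ray(c,d["uv"],0.06)[0],3))
print(ctrl.state())
E
```

```text
top {'mtx': array([[472.43439107,   0.        , 282.41462764],
       [  0.        , 472.43439107, 208.62101235],
       [  0.        ,   0.        ,   1.        ]]), 'D': array([-0.02440737,  0.        ,  0.        ,  0.        ,  0.        ]), 'eye': array([0.46469844, 0.00691374, 1.41513685]), 'orientation': array([[ 0.03003848, -0.99495676,  0.09570123],
       [-0.99930148, -0.0320226 , -0.01926414],
       [ 0.02223159, -0.09505571, -0.99522368]])}
carton [276. 233.] 0.77 [ 0.524 -0.003  0.06 ]
carton [370. 236.] 0.77 [ 0.523 -0.274  0.06 ]
carton [154. 171.] 0.54 [0.692 0.354 0.06 ]
tub [205. 174.] 0.91 [0.687 0.206 0.06 ]
tin [312. 165.] 0.95 [ 0.725 -0.103  0.06 ]
ledge [255. 154.] 0.65 [0.752 0.066 0.06 ]
bottle [154. 172.] 0.9 [0.688 0.355 0.06 ]
jar [358. 167.] 0.9 [ 0.725 -0.235  0.06 ]
jar [143. 216.] 0.32 [0.562 0.38  0.06 ]
cup [141. 216.] 0.82 [0.56  0.385 0.06 ]
roller [146. 258.] 0.92 [0.441 0.365 0.06 ]
scene {'mtx': array([[402.63375725,   0.        , 279.50511867],
       [  0.        , 402.63375725, 205.80148147],
       [  0.        ,   0.        ,   1.       
[... 885 characters left out ...]
+01,
        4.65386776e-04,  8.19999791e+01]), 'qvel': array([ 0.02758102, -0.04399133,  0.03803215, -0.04165537, -0.05033481,
       -0.08867888]), 'effort': array([ 2.58950866e-03, -4.80474114e+01,  2.98816770e+01,  2.98943523e-04,
       -1.33995472e-04,  4.93812564e-06]), 'eef_pos': array([ 0.17750014, -0.54698561,  0.2313341 ]), 'tcp_rot': array([[ 9.51155101e-01,  3.08713416e-01,  3.17762225e-05],
       [ 3.08713417e-01, -9.51155092e-01, -1.33688546e-04],
       [-1.10473318e-05,  1.36968289e-04, -9.99999991e-01]]), 'wrist_force': array([-0.13847051,  0.02585261, -0.4444972 ]), 'torque': array([0.02568842, 0.01006163, 0.02158305]), 'grip_force': 0.0, 'finger_gap': 0.9998540574152309}
```

View pics/top1.png

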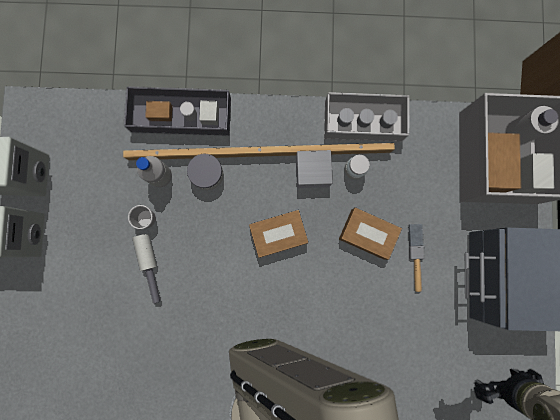

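View pics/scene1.png

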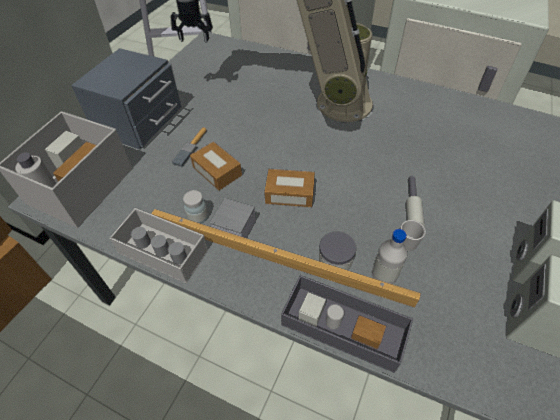

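Top view candidates for the carton are (278,235) at 0.524 m from the base, (371,235) at 0.59 m, and the brown boxes in the bins at (158,110) and (505,160). The one nearest the base is (278,235). Next I fit box models to the masks.

```bash
cat >> h.py <<'E'
from scipy.optimize import minimize
def proj(name,P):
    I=camera_info(name); R=np.array(I["orientation"]).T; t=-R@np.array(I["eye"])
    return cv2.projectPoints(np.array(P,float),cv2.Rodrigues(R)[0],t,np.array(I["mtx"]),np.array(I["D"]))[0].reshape(-1,2)
def sil(name,P):
    m=np.zeros((1680,2240),np.uint8); q=cv2.convexHull(((proj(name,P)+.5)*4-.5).astype(np.float32))
    cv2.fillConvexPoly(m,np.round(q*16).astype(int),255,shift=4)
    return cv2.resize(m,(560,420),interpolation=cv2.INTER_AREA)/255.
def box(p,sx,sy,h):
    c,s=np.cos(p[2]),np.sin(p[2])
    return [[p[0]+c*a-s*b,p[1]+s*a+c*b,z] for a in(-sx/2,sx/2) for b in(-sy/2,sy/2) for z in(0,h)]
def cyl(p,d,h): return [[p[0]+d/2*np.cos(a),p[1]+d/2*np.sin(a),z] for a in np.linspace(0,6.28,40) for z in(0,h)]
def fit(masks,model,p0):
    f=lambda p: sum(np.abs(sil(c,model(p))-m).sum() for c,m in masks)
    p0=np.array(p0,float); best=None
    for k in range(2):
        S=np.vstack([p0]+[p0+d for d in np.diag([.02,.02,.15][:len(p0)])])
        r=minimize(f,p0,method="Nelder-Mead",options=dict(initial_simplex=S,xatol=2e-4,fatol=.3,maxiter=150)); p0=r.x
    return r.x,r.fun
def mask(c,thing,uv):
    L=[d for d in finder.masks_of(c,thing) if np.hypot(*(np.array(d["uv"])-uv))<25]
    return [(c,L[0]["pixels"].astype(float))] if L else []
E
cat > m.py <<'E'
from h import *
def carton(p0,cams=("top","scene")):
    M=[]
    for c in cams:
        camera(c); M.append((c,mask(c,"carton",proj(c,[[p0[0],p0[1],.05]])[0])))
    for c,m in M:
        if m: print("carton",c,*[np.round(v,4) for v in fit(m,lambda p:box(p,.1,.15,.06),p0)])
E
python3 - <<'E'
from h import *; from m import carton
carton([.52,0,.2])
for c in("top","scene"):
    for t,mod,p0 in(("tub",lambda p:cyl(p,.1,.072),[.69,.205]),("tin",lambda p:box(p,.1,.1,.07),[.71,-.1,0.])):
        m=mask(c,t,proj(c,[[p0[0],p0[1],.06]])[0])
        if m: print(t,c,*[np.round(v,4) for v in fit(m,mod,p0)])
    for d in finder.masks_of(c,"ledge")[:1]:
        save("ledge_%s.png"%c,np.repeat(d["pixels"][:,:,None]*255,3,2).astype(np.uint8))
        print("ledge",c,*[np.round(v,4) for v in fit([(c,d["pixels"].astype(float))],lambda p:box(p,.02,.8,.05),[.75,.05,0.])])
im=camera("top"); save("crop.png",cv2.resize(im[130:280,110:440],None,fx=2.4,fy=2.4,interpolation=cv2.INTER_CUBIC))
E
```

```text
carton top [ 0.5241 -0.0096  0.3224] 67.6118
carton scene [ 0.5211 -0.0087  0.3207] 68.2039
tub top [0.697  0.2099] 49.4431
tin top [ 0.7185 -0.1082  0.0652] 58.3843
ledge top [0.7695 0.0535 0.064 ] 458.1608
tub scene [0.6871 0.2096] 269.2039
tin scene [ 0.7043 -0.1093  0.0928] 351.7294
ledge scene [0.7679 0.0541 0.0594] 518.2078
```

View pics/crop.png

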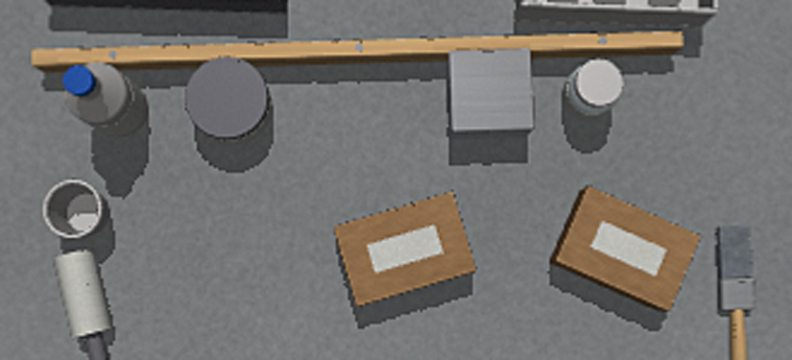

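The crop shows the chosen carton with its top centre at about (405,248), label up, nearer the robot than its twin at (625,248). Above it is the gap between the tub (227,97) and the tin (490,90). Fits in both cameras agree:

| Item | Position (x, y) in m | Yaw in rad |
|---|---|---|
| carton | (0.5225, -0.009) | 0.32 |
| ledge near face, middle | (0.7595, 0.0535) | 0.064 |

The plan is to push the near long side with the opened fingers, straight along its normal at first, then along an arc that squares it up. I'll turn the tool half round on the way, to stay clear of the joint 6 limit.

carry_out:
  steps:
    - [[1,-1,0],[0,0,-0.55],1]
    - [[1,-1,0],[0,0,-0.55],1]
    - [[1,-1,0],[0,0,-0.55],1]
    - [[1,-1,0],[0,0,-0.55],1]
    - [[1,-1,0],[0,0,-0.55],1]

```text
time_s: 2.17
eef_pos: [0.3066, -0.2923, 0.2316]
tcp_rot: [[0.377, 0.926, 0.0], [0.926, -0.377, -0.0], [0.0, 0.0, -1.0]]
wrist_force: [0.1, -0.0, 0.2]
finger_gap: 1.0
grip_force: 0.0
```

```bash
cat > g.py <<'E'
import sys; from h import *
# g.py x y z yaw_rad : shift/turn to target in normalised tool units
x,y,z,w=map(float,sys.argv[1:]); s=ctrl.state(); R=np.array(s["tcp_rot"])
T=np.array([[np.cos(w),np.sin(w),0],[np.sin(w),-np.cos(w),0],[0,0,-1]]).T
print("shift",np.round(R.T@(np.array([x,y,z])-s["eef_pos"])/.2,4),"turn",np.round(cv2.Rodrigues(R.T@T)[0].ravel()/(np.pi/2),4))
print(s["time_s"],np.round(s["eef_pos"],4),"yaw",np.arctan2(R[1,0],R[0,0]).round(4),np.round(s["joint_positions"],1),np.round(s["wrist_force"],1))
E
python3 g.py .436 -.038 .231 3.463
```

```text
shift [1.4216 0.1197 0.0031] turn [ 2.0000e-04  3.0000e-04 -1.4507e+00]
2.175 [ 0.3066 -0.2923  0.2316] yaw 1.1842 [-54.5   1.1 -17.7  71.2   0.   57.6] [ 0.1 -0.   0.2]
```

carry_out:
  steps:
    - [[1,0.1,0],[0,0,-0.59],1]
    - [[1,0.1,0],[0,0,-0.59],1]
    - [[1,0.1,0],[0,0,-0.59],1]
    - [[1,0.1,0],[0,0,-0.59],1]
    - [[1,0.1,0],[0,0,-0.59],1]

```text
time_s: 2.8
eef_pos: [0.4016, -0.1163, 0.2314]
tcp_rot: [[-0.517, 0.856, 0.0], [0.856, 0.517, -0.0], [-0.0, 0.0, -1.0]]
wrist_force: [-1.1, -0.1, -0.3]
finger_gap: 0.999
grip_force: 0.0
```

```bash
python3 g.py .436 -.038 .231 3.463
```

```text
shift [0.2462 0.3494 0.0022] turn [-0.000e+00  3.000e-04 -8.586e-01]
2.8 [ 0.4016 -0.1163  0.2314] yaw 2.1143 [-27.2   0.5 -18.3  71.1   0.   31.7] [-1.1 -0.1 -0.3]
```

carry_out:
  steps:
    - [[0.25,0.35,0],[0,0,-0.56],1]
    - [[0.25,0.35,0],[0,0,-0.56],1]
    - [[0.25,0.35,0],[0,0,-0.56],1]
    - [[0.25,0.35,0],[0,0,-0.56],1]
    - [[0.25,0.35,0],[0,0,-0.56],1]

```text
time_s: 3.42
eef_pos: [0.4359, -0.039, 0.2313]
tcp_rot: [[-0.988, 0.152, 0.0], [0.152, 0.988, -0.0], [-0.0, -0.0, -1.0]]
wrist_force: [-0.2, 0.8, 0.1]
finger_gap: 0.999
grip_force: 0.0
```

```bash
python3 g.py .436 -.038 .231 3.463
```

```text
shift [0.0003 0.0053 0.0017] turn [-1.000e-04  1.000e-04 -3.016e-01]
3.425 [ 0.4359 -0.039   0.2313] yaw 2.9893 [-15.6   2.7 -16.   71.2  -0.   -6.9] [-0.2  0.8  0.1]
```

carry_out:
  steps:
    - [[0,0.005,0.2],[0,0,-0.302],1]
    - [[0,0.005,0.4],[0,0,-0.302],1]
    - [[0,0.005,0.6],[0,0,-0.302],1]
    - [[0,0.005,0.8],[0,0,-0.302],1]
    - [[0,0.005,0.8],[0,0,-0.302],1]

```text
time_s: 4.05
eef_pos: [0.4333, -0.0375, 0.0691]
tcp_rot: [[-0.95, -0.312, -0.006], [-0.312, 0.95, 0.002], [0.005, 0.003, -1.0]]
wrist_force: [-0.5, 0.1, 0.1]
finger_gap: 0.998
grip_force: 0.0
```

carry_out:
  steps:
    - [[0,0,0.15],[0,0,0],1]
    - [[0,0,0.28],[0,0,0],1]
    - [[0,0,0.295],[0,0,0],1]
    - [[0,0,0.295],[0,0,0],1]

```text
time_s: 4.55
eef_pos: [0.4371, -0.0386, 0.0137]
tcp_rot: [[-0.95, -0.312, 0.002], [-0.312, 0.95, -0.001], [-0.001, -0.001, -1.0]]
wrist_force: [0.3, 0.4, 0.1]
finger_gap: 1.004
grip_force: 0.0
```

```bash
python3 g.py .458 -.0305 .012 3.463; python3 -c "
from m import *; carton([.5225,-.009,.32]); save('pre.png',cv2.resize(camera('scene')[100:300,150:430],None,fx=2.5,fy=2.5))"
```

```text
shift [-0.1117  0.0057  0.0085] turn [-0.0007  0.0009 -0.0028]
4.55 [ 0.4371 -0.0386  0.0137] yaw -2.8246 [-15.5  14.3 -36.3  39.3  -0.  -33.7] [0.3 0.4 0.1]
carton top [ 0.5251 -0.0098  0.3289] 185.5373
carton scene [ 0.5213 -0.0088  0.3215] 81.2667
```

View pics/pre.png

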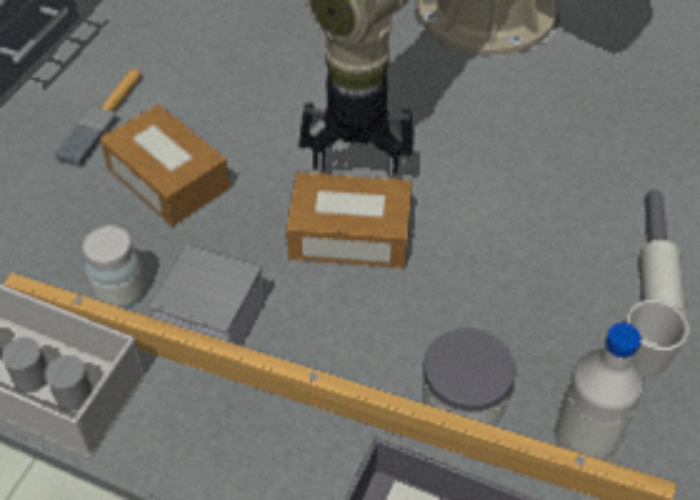

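The open fingers stand squarely behind the carton's near side (carton top near (350,205) in the crop), and the way to the gap is clear. Starting the push.

carry_out:
  steps:
    - [[-0.06,0,0],[0,0,0],1]
    - [[-0.12,0,0],[0,0,0],1]
    - [[-0.18,0,0],[0,0,0],1]
    - [[-0.25,0,0],[0,0,0],1]
    - [[-0.32,0,0],[0,0,0],1]

```text
time_s: 5.42
eef_pos: [0.4973, -0.0179, 0.012]
tcp_rot: [[-0.95, -0.312, -0.001], [-0.312, 0.95, 0.0], [0.001, 0.0, -1.0]]
wrist_force: [-2.8, -0.9, 0.8]
finger_gap: 1.002
grip_force: 1.5
```

carry_out:
  steps:
    - [[-0.06,0,0],[0,0,0],1]
    - [[-0.12,0,0],[0,0,0],1]
    - [[-0.18,0,0],[0,0,0],1]
    - [[-0.24,0,0],[0,0,0],1]
    - [[-0.24,0,0],[0,0,0],1]

```text
time_s: 6.05
eef_pos: [0.5444, -0.0031, 0.0126]
tcp_rot: [[-0.95, -0.312, 0.002], [-0.312, 0.95, -0.0], [-0.002, -0.001, -1.0]]
wrist_force: [-0.7, -0.1, -1.5]
finger_gap: 1.0
grip_force: 0.0
```

```bash
python3 g.py .6 .01 .012 3.463; python3 -c "
from m import *; carton([.59,.013,.32])"
```

```text
shift [-0.2848 -0.0245  0.0036] turn [-0.0005  0.0014 -0.0024]
6.05 [ 0.5444 -0.0031  0.0126] yaw -2.824 [ -8.8  24.  -21.5  44.3   0.  -27. ] [-0.7 -0.1 -1.5]
carton top [0.6073 0.0181 0.2913] 1433.5216
carton scene [0.6007 0.0169 0.3234] 67.7137
```

carry_out:
  steps:
    - [[-0.06,0,0],[0,0,0],1]
    - [[-0.12,0,0],[0,0,0],1]
    - [[-0.18,0,0],[0,0,0],1]
    - [[-0.24,0,0],[0,0,0],1]
    - [[-0.29,0,0],[0,0,0],1]

```text
time_s: 6.88
eef_pos: [0.5984, 0.015, 0.0122]
tcp_rot: [[-0.95, -0.312, -0.0], [-0.312, 0.95, -0.0], [0.0, -0.0, -1.0]]
wrist_force: [-2.4, -1.8, 1.8]
finger_gap: 1.0
grip_force: 1.7
```

carry_out:
  steps:
    - [[-0.0525,0.0145,0],[0,0,0.033],1]
    - [[-0.1055,0.026,0],[0,0,0.066],1]
    - [[-0.159,0.035,0],[0,0,0.099],1]
    - [[-0.19,0.039,0],[0,0,0.118],1]
    - [[-0.213,0.0415,0],[0,0,0.132],1]

```text
time_s: 7.5
eef_pos: [0.6355, 0.0362, 0.0122]
tcp_rot: [[-0.994, -0.109, -0.001], [-0.109, 0.994, 0.0], [0.001, 0.0, -1.0]]
wrist_force: [-3.9, 0.1, 2.6]
finger_gap: 0.995
grip_force: 1.8
```

```bash
python3 g.py .6485 .046 .012 3.2056; python3 -c "
from m import *; carton([.695,.045,.11]); save('mid.png',cv2.resize(camera('scene')[130:310,150:430],None,fx=2.5,fy=2.5))"
```

```text
shift [-0.0699  0.0419  0.0012] turn [ 0.0001 -0.0004  0.0287]
7.5 [0.6355 0.0362 0.0122] yaw -3.0325 [ -4.   32.7  -6.7  50.7   0.  -10.2] [-3.9  0.1  2.6]
carton top [ 0.6232 -0.0318  1.0409] 1801.2745
carton scene [0.6868 0.0416 0.1273] 271.6
```

View pics/mid.png

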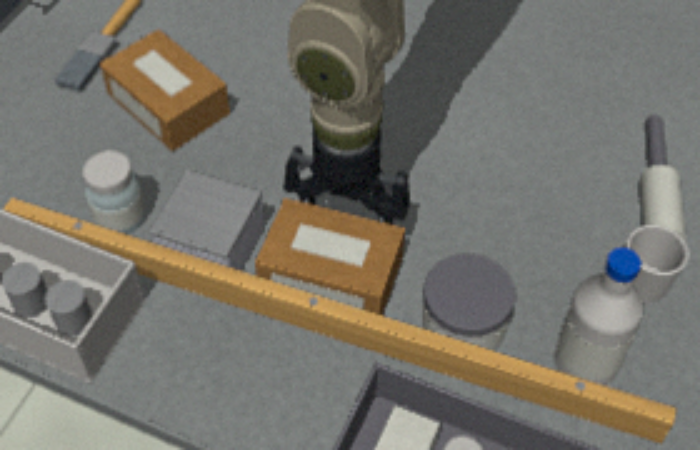

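The carton is in the gap at crop (330,250). It is clear of the tin (205,220) and the tub (468,300), and nearly parallel to the ledge with about 1 cm to go.

carry_out:
  steps:
    - [[-0.02,0.007,0],[0,0,0.014],1]
    - [[-0.035,0.012,0],[0,0,0.0285],1]
    - [[-0.05,0.012,0],[0,0,0.0285],1]
    - [[-0.05,0.012,0],[0,0,0.0285],1]

```text
time_s: 8.25
eef_pos: [0.6456, 0.0394, 0.0123]
tcp_rot: [[-0.998, -0.065, 0.001], [-0.065, 0.998, -0.0], [-0.001, -0.0, -1.0]]
wrist_force: [-1.7, 0.5, 2.3]
finger_gap: 0.999
grip_force: 1.1
```

carry_out:
  steps:
    - [[-0.007,0,0],[0,0,0],1]
    - [[-0.014,0,0],[0,0,0],1]
    - [[-0.014,0,0],[0,0,0],1]

```text
time_s: 8.62
eef_pos: [0.648, 0.0395, 0.0122]
tcp_rot: [[-0.998, -0.065, -0.0], [-0.065, 0.998, -0.0], [0.0, -0.0, -1.0]]
wrist_force: [-3.7, -0.7, 2.5]
finger_gap: 0.999
grip_force: 1.8
```

carry_out:
  steps:
    - [[-0.007,0,0],[0,0,0],1]
    - [[-0.014,0,0],[0,0,0],1]
    - [[-0.014,0,0],[0,0,0],1]

```text
time_s: 9.0
eef_pos: [0.6479, 0.0396, 0.0122]
tcp_rot: [[-0.998, -0.064, -0.005], [-0.064, 0.998, -0.001], [0.005, -0.0, -1.0]]
wrist_force: [-11.4, -0.9, 8.8]
finger_gap: 0.996
grip_force: 5.9
```

```bash
python3 g.py .6485 .046 .012 3.2056
```

```text
shift [-0.0052  0.0318  0.0009] turn [-0.0001 -0.0033  0.0003]
9.0 [0.6479 0.0396 0.0122] yaw -3.0771 [-3.6 34.1 -4.2 52.  -0.  -7.3] [-11.4  -0.9   8.8]
```

The fingers have stopped with the force rising, so the carton is on the ledge. One more small press to seat it, then back off.

carry_out:
  steps:
    - [[-0.007,0,0],[0,0,0],1]
    - [[-0.01,0,0],[0,0,0],1]
    - [[-0.01,0,0],[0,0,0],1]

```text
time_s: 9.38
eef_pos: [0.6477, 0.0396, 0.0122]
tcp_rot: [[-0.998, -0.064, -0.009], [-0.064, 0.998, -0.001], [0.009, -0.0, -1.0]]
wrist_force: [-17.2, -0.8, 13.4]
finger_gap: 1.001
grip_force: 8.8
```

carry_out:
  steps:
    - [[0.02,0,0],[0,0,0],1]
    - [[0.08,0,0],[0,0,0],1]
    - [[0.2,0,0],[0,0,0],1]
    - [[0.4,0,0],[0,0,0],1]
    - [[0.6,0,0],[0,0,0],1]

```text
time_s: 10.0
eef_pos: [0.5326, 0.0319, 0.0123]
tcp_rot: [[-0.998, -0.065, 0.002], [-0.065, 0.998, -0.0], [-0.002, -0.0, -1.0]]
wrist_force: [-0.5, -0.0, -0.0]
finger_gap: 0.998
grip_force: 0.0
```

carry_out:
  steps:
    - [[0.2,0,-0.3],[0,0,0],1]
    - [[0.4,0,-0.6],[0,0,0],1]
    - [[0.4,0,-0.9],[0,0,0],1]
    - [[0.4,0,-1],[0,0,0],1]
    - [[0.4,0,-1],[0,0,0],1]

```text
time_s: 10.62
eef_pos: [0.4555, 0.0266, 0.2156]
tcp_rot: [[-0.998, -0.065, 0.009], [-0.065, 0.998, -0.001], [-0.008, -0.002, -1.0]]
wrist_force: [0.9, 0.5, -0.3]
finger_gap: 1.0
grip_force: 0.0
```

```bash
python3 g.py .42 .02 .2 3.2056; python3 -c "
from m import *; carton([.7096,.045,.064])
from h import *
for c in('top','scene'):
    for t,mod,p0 in(('tub',lambda p:cyl(p,.1,.072),[.69,.205]),('tin',lambda p:box(p,.1,.1,.07),[.71,-.1,0.])):
        m=mask(c,t,proj(c,[[p0[0],p0[1],.06]])[0])
        if m: print(t,c,*[np.round(v,4) for v in fit(m,mod,p0)])
im=camera('top'); save('end.png',cv2.resize(im[120:230,150:350],None,fx=4,fy=4,interpolation=cv2.INTER_CUBIC))"
```

```text
shift [ 0.1799 -0.0214  0.0766] turn [-0.001   0.0054  0.0005]
10.625 [0.4555 0.0266 0.2156] yaw -3.0767 [ -6.8   4.7 -16.1  68.7   0.  -10.5] [ 0.9  0.5 -0.3]
carton top [0.7098 0.0423 0.0419] 69.5569
carton scene [0.6839 0.0394 0.1493] 535.3529
tub top [0.6984 0.2122] 52.5333
tin top [ 0.7186 -0.108   0.0503] 54.1333
tub scene [0.6935 0.2096] 238.1608
tin scene [ 0.7048 -0.1113  0.168 ] 349.7804
```

View pics/end.png

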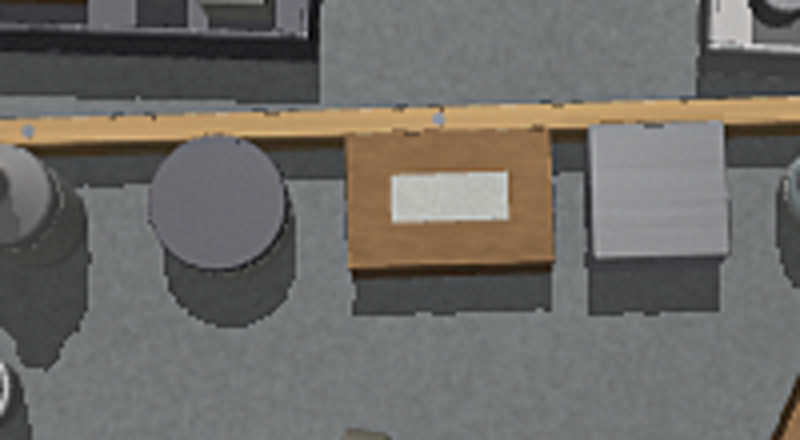

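The carton's far side lies flush along the ledge in the crop, from (347,138) to (550,130). Its near edge slopes the same as the ledge and the tin's edge, about 0.03. The tub (217,200) and tin (658,190) are unmoved within the measuring noise, and the hand is clear.

```bash
python3 -c "
from station import ctrl; print(ctrl.finish_job())"
```

```text
the job is handed in; nothing more can be done
None
```

The carton was pushed into the gap and lies with its long side flat against the ledge, the tub and tin did not visibly move, the hand is clear, and the job is handed in (no verdict was returned).

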